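Put the block plane away in the case with the hidden catch

ROBOT

A 7-joint arm with a two-finger parallel gripper is mounted at the origin on the work surface. World frame = base frame: x ahead of the robot, y to its left, z up, the work surface at z = 0. Lengths are in m, angles in rad, forces in N, time in s.
With the tool pointing down it reaches from about 0.35 to 0.9 m from the base axis. Payload 8.1 kg.
Tool frame: the origin (TCP) lies at the very end of the fingers, on their centre line; the grasp point (between the pads) lies 19 mm behind it (grasp_offset is the distance from the TCP to the grasp point, in m); z points along the fingers, y is the line along which they close (so a half turn about z gives the same grasp; the last joint's range is limited). The gripper opens to 92 mm and grips with 3 to 60 N. Pads are 19 mm wide; open, the fingers measure 130 mm over their backs; the gripper's body (75 mm by 190 mm) begins 47 mm behind the grasp point.
Start: joints at [1.118, 0.434, 0.025, 1.573, -0.012, 1.134, -0.075], TCP at [0.214, -0.587, 0.227] pointing down, gripper open.
Joint ranges: [-2.62, 2.62], [-0.44, 2.09], [-1.27, 1.32], [0.08, 2.57], [-1.32, 4.46], [0.12, 2], [-2.74, 2.74]. Speed limits (rad/s): [2.22, 2.22, 3.01, 3.01, 3.14, 3.14, 3.14].

INTERFACE

Orientations are given as a rotation vector (axis times angle).
In Python, from cell import observe, get_image, camera_params, sign_off, silhouettes, grasp_offset gives the robot as it stands. The module is installed in compiled form; this text tells all that it offers.
- The arm moves only by the tool jog_arm, never from a script. Its argument "motion" is a list that holds one entry, the list of rows, each a list of 7 numbers: the shift along the tool's x, y, z in m, then the turn, a rotation vector about the tool's x, y, z in rad, then the closure, from -1 (fully open) to 1 (shut), so that 0 is half open. In form: [[[dx, dy, dz, wx, wy, wz, hand], ...]]. A call has 1 to 10 rows; each row is the pose to reach, as a shift and turn from the pose commanded when the call began, along the tool's axes at that moment; what a row does not reach only later rows make up. A row lasts 1/12 s, in which the tool goes at most 41.7 mm and 7.16 degrees, less where a joint would pass 70% of its speed; a pose out of reach is approached as far as the arm can. A call with a gripper value outside its range is refused whole. The fingers move at their own pace and stop on an object; "force" is the grip in N (left out, the last holds). Time passes only in rows, so rows that repeat a pose let the fingers close. It gives the time, the measured TCP pose, the force, the opening and the grip force at its end, in the units of the state.
- observe(): the state, without advancing time (a new reading comes with each control period).
- get_image(name): name is "side" or "top" or "wrist"; returns the picture (384x512x3 uint8, red, green, blue); there is no depth.
- camera_params(name): a dict with "vertical_fov" (degrees; the focal length in pixels is half the picture's height over the tangent of half this angle, whatever the lens; pixels are square), "cx", "cy" (the principal point, pixels), "T" (4x4, takes a point from camera to world coordinates). Camera axes: x right, y down, z forward; pixel columns grow to the right and rows downward; lengths in m; the calibration is good to about 2 mm. A picture is of the moment at which its call begins: read the wrist's pose just before it. camera_params takes no time and is no camera call; for the wrist camera it gives the pose at the moment of the call.
- sign_off(): hands the job in; it is judged then, once.
Trained networks look in the newest picture that a camera, given by its name, has taken for a name from the list of things; names that differ only in an ending like _2 or _b are one class to them, and where a whole thing is asked for, a point or a joint stands for the part that bears it (a point fixed in the world has none). Each returns a list of dicts, best first, with "p" (0 to 1); they miss things now and then, are a little off and sometimes report something else, mostly with a low value. They report only what shows in the picture. A call takes as long as a camera call. They do not tell look-alikes from the thing itself.
- silhouettes(query, camera): "mask" (384x512 bool, what is visible of it) and "pixel" ([column, row] in pixels, amid what is visible of it).
The state is a dict: "clock": time; "joints": joint angles; "dq": joint speeds; "joint_efforts": joint torques, N m; "position": TCP position; "ee_rot": TCP orientation; "force": force on the tool from outside, world axes, zero at the start; "ft_torque": the same for the moment, N m; "width": opening from 0.0 (shut) to 1.0 (fully open); "gripper_force": force on a finger pad.
Only numpy, scipy, OpenCV 4.12 (cv2) and the standard library are available. Lean on these libraries where they do the work, as an engineer would, in place of code of your own. Each camera call takes 0.05 s, during which the arm holds its last target. There are 200 camera calls.

TASK

Take the thin release rod with the slim straight handle from its stand and push it down through the small hole in the top of the wooden case, so that the hidden catch lets the drawer spring fully out. Put the rod back upright in its own stand, collar down on the block, and set the block plane gently, sole down, on the drawer's floor (do not let it fall in). Then push the drawer shut until it catches and stays, and leave everything else on the bench where it is.

Things in the scene. Friction and masses are not known exactly. Their poses are not given: they have to be found in the camera images.
- case: Brown hardwood case fixed on the bench, a plain box 190 mm long (its x), 130 mm wide (y), 100 mm high, with a drawer in one end. Origin on the bench; the case body spans x -90 to +100 mm and y -65 to +65 mm from it, z up. The drawer comes out of the end at -x, along -x.
- hole (a point): Centre of the mouth of the only hole in the case's top board: vertical, 18 mm across, 12 mm deep through the board, 100 mm above the bench, near the end away from the drawer. 25 mm below the mouth lies the hidden spring catch's steel pad (26 by 36 mm). Pushing the pad straight down 5 to 8 mm (about 4 N) frees the drawer; the pad stops at 12 mm (2.4 N at first, 6 N at the stop).
- latch (a joint): How far the hidden catch is pushed down, m: 0 at rest (catch raised, it springs back by itself), 0.012 at its stop.
- drawer (a joint): How far the drawer is out, m: 0 shut and caught, 0.130 fully out, -0.004 pressed in against the end stop. A spring (4.4 N shut, 1.8 N out, with a slow damper) always pushes it out: once the catch is tripped it runs all the way out by itself in about 1 s. Pushed in slowly to its end stop (about 10 N near the end, more only against the stop), it clicks past the catch by itself; let go, it then stays within 2 mm of 0.
- drawer_in (a point): Centre of the drawer's inner floor, moving with the drawer; axes as the case's. The floor is 26 mm above the bench, inner room 141 mm long (x) by 92 mm wide (y). Side and back walls rise only 16 mm above the floor, 4 mm thick; the front panel is 13 mm thick, 130 mm wide, its top 96 mm above the bench. The shut drawer leaves 62 mm of height above its floor.
- drawer_front (a point): Middle of the drawer front's flat outer face, 60 mm above the bench, moving with the drawer; no handle. It faces -x of the case. Shut, it stands 18 mm proud of the case body's end.
- rod: Release rod, loose, upright in its stand: steel shaft 8 mm thick and 85 mm long below, a steel collar 34 mm wide and 6 mm thick, then a straight slim round wooden handle 26 mm thick and 56 mm long with a 31 mm pommel of 6 mm; 153 mm in all, 120 g. Origin at the shaft's lower tip, z along the rod towards the handle.
- rod_grip (a point): Point on the rod's axis at mid handle, 126 mm above its tip.
- stand: The rod's stand: wooden block fixed on the bench, 64 by 64 mm, 92 mm high, with a vertical through hole 14 mm across in its middle. Origin on the bench under the hole. With the rod in place its collar rests on the block's top and its tip is 7 mm above the bench.
- plane: Small wooden block plane, loose, 0.4 kg: body 110 mm long (its x), 44 mm wide (y), 24 mm high, and on it a grip ridge 66 mm long (x from -41 to +25 mm), 24 mm wide, up to 52 mm above the sole. Origin in the middle of the sole's underside, z up.
- stand2: Another wooden block of the same size, fixed, which holds the punch. Leave alone.
- punch: A stout punch standing in the other block: bulb-shaped wooden handle 44 mm across, shaft 20 mm thick, too thick for the case's hole. Its top is 148 mm above the bench (carry things over it higher). Leave alone. Origin at its lower tip.
- offcut: Offcut of dark wood, 120 by 45 by 28 mm; loose bystander.
- jar: Amber glass pot, 80 mm across, 75 mm high; loose bystander.
- screwdriver: Screwdriver lying on the bench; loose bystander.
Things that resemble listed ones, but are neither listed nor needed, are in the scene too. Leave any purple or turquoise look-alike of the stand alone.

How it is judged:
On the way, in this order (a step that is already met when the one before it is completed fails the run):
1. the rod's tip, through the hole, pushes the hidden catch down (z of rod in the frame of hole below -0.02 m and horizontal distance between rod and hole below 0.009 m and value of joint latch above 0.003 m).
2. the drawer has sprung out (value of joint drawer above 0.12 m), for 0.2 s.
3. the plane stands on its sole on the floor of the open drawer (value of joint drawer above 0.08 m and x of plane in the frame of drawer_in between -0.03 and 0.03 m and y of plane in the frame of drawer_in between -0.035 and 0.035 m and z of plane in the frame of drawer_in between -0.005 and 0.006 m and angle between plane's own z axis and vertical below 0.1 rad and contact force between plane and the fingers below 0.1 N), for 0.2 s.
At the end, for the whole second after the job is handed in: Drawer shut and caught (within 4 mm, catch back up within 3 mm); plane at rest on its sole on the drawer floor (within 30 mm along, 35 mm across of its centre, 6 mm in height, 0.1 rad); rod upright in its own stand (axis within 8 mm, tip 0 to 12 mm above the bench, 0.1 rad) (value of joint drawer between -0.0045 and 0.004 m and value of joint latch below 0.003 m and x of plane in the frame of drawer_in between -0.03 and 0.03 m and y of plane in the frame of drawer_in between -0.035 and 0.035 m and z of plane in the frame of drawer_in between -0.005 and 0.006 m and angle between each of plane, rod's own z axis and vertical below 0.1 rad and linear speed of each of plane, rod below 0.02 m/s and horizontal distance between rod and stand below 0.008 m and z of rod in the frame of stand between 0 and 0.012 m); the robot touches nothing.
It fails at once if a bystander, or the punch, is moved more than 30 mm (distance of any of punch, offcut, jar, screwdriver from where it was at the start of the episode above 0.03 m).
It fails at once if the plane is dropped: it falls free faster than 0.7 m/s (some 25 mm) (linear speed of plane above 0.7 m/s and contact force between plane and the fingers below 0.1 N).
It also fails if it takes over 72 s, if anything falls off the work surface, if the arm or the gripper's body presses on something with over 40 N, if the wrist force passes 120 N, or if a joint passes its speed limit or range.

## Working session

There is one attempt and no reset: what is moved stays moved. The work goes in short steps, Python scripts to look and compute and a tool call to move; the robot and the scene stay as the last step left them, time stands still between calls to the robot, and variables do not carry over. Pictures are saved under pics/ and viewed, at most 14 in all, crops included, and the job is handed in when it is done.

Besides the shell and the picture viewer there is one more tool, called after ">>>" in YAML: its name, and indented under it one key for each argument. jog_arm: Moves the arm, as the interface text tells. Its arguments: {"type":"object","properties":{"motion":{"type":"array"},"force":{"type":"number"}},"required":["motion"]}

```bash
mkdir -p pics
cat > h.py <<'E'
import numpy as np, cv2
from cell import *
from scipy.spatial.transform import Rotation as R
def snap(c,n):
    im=get_image(c); cv2.imwrite(f'pics/{n}.png',im[:,:,::-1]); return im
def K(c):
    p=camera_params(c); f=192/np.tan(np.radians(p['vertical_fov'])/2); return f,p['cx'],p['cy'],np.array(p['T'])
def proj(c,P):
    f,cx,cy,T=K(c); q=(np.asarray(P,float)-T[:3,3])@T[:3,:3]; return np.c_[q[:,0]/q[:,2]*f+cx,q[:,1]/q[:,2]*f+cy]
def ray(c,u,z):
    f,cx,cy,T=K(c); d=T[:3,:3]@[(u[0]-cx)/f,(u[1]-cy)/f,1]; o=T[:3,3]; return o+d*(z-o[2])/d[2]
E
python3 - <<'E'
from h import *
np.set_printoptions(precision=4,suppress=True)
s=observe(); print(s['clock'],s['position'],s['ee_rot'],grasp_offset if not callable(grasp_offset) else grasp_offset())
a=snap('top','top0'); b=snap('side','side0')
cv2.imwrite('pics/both.png',cv2.resize(np.vstack([a,b])[:,:,::-1],None,fx=.78,fy=.78))
for c in('top','side'):
    print(c,K(c))
    for n in['case','hole','drawer_front','rod','stand','plane','punch','stand2','offcut','jar','screwdriver']:
        print(n,[(np.round(d['pixel'],0).tolist(),round(d['p'],2),int(d['mask'].sum())) for d in silhouettes(n,c)])
E
```

```text
0.0 [ 0.214  -0.5867  0.226 ] [-3.0922 -0.5463  0.0007] 0.0188
top (np.float64(433.6268306822867), 256.31110150785923, 191.33075103349472, array([[ 0.0722, -0.9756,  0.2074,  0.3276],
       [-0.9974, -0.0703,  0.0163, -0.0105],
       [-0.0014, -0.208 , -0.9781,  1.3004],
       [ 0.    ,  0.    ,  0.    ,  1.    ]]))
case [([200.0, 201.0], 0.63, 3771)]
hole [([199.0, 201.0], 0.6, 3798), ([238.0, 206.0], 0.53, 360)]
drawer_front [([236.0, 201.0], 0.75, 413)]
rod [([343.0, 178.0], 0.45, 135)]
stand [([248.0, 148.0], 0.97, 660), ([378.0, 171.0], 0.89, 768), ([333.0, 188.0], 0.87, 601), ([259.0, 252.0], 0.71, 520), ([387.0, 224.0], 0.67, 557)]
plane [([333.0, 244.0], 0.77, 593)]
punch [([403.0, 216.0], 0.73, 248)]
stand2 [([248.0, 148.0], 0.97, 660), ([378.0, 171.0], 0.89, 768), ([333.0, 188.0], 0.87, 601), ([259.0, 252.0], 0.71, 520), ([387.0, 224.0], 0.67, 557)]
offcut [([298.0, 254.0], 0.95, 708)]
jar [([113.0, 227.0], 0.62, 711)]
screwdriver [([321.0, 153.0], 0.82, 333)]
side (np.float64(361.27608305487456), 250.7982353093789, 191.53707560481405, array([[-0.7124, -0.4036,  0.5741, 
[... 201 characters left out ...]
0], 0.96, 6316)]
drawer_front [([251.0, 226.0], 0.62, 349)]
rod [([284.0, 156.0], 0.55, 222), ([204.0, 250.0], 0.41, 6351)]
stand [([306.0, 245.0], 0.96, 1379), ([283.0, 181.0], 0.92, 816), ([344.0, 170.0], 0.81, 772), ([299.0, 159.0], 0.63, 531), ([200.0, 199.0], 0.6, 740)]
plane [([328.0, 208.0], 0.92, 656), ([249.0, 226.0], 0.62, 398), ([284.0, 182.0], 0.45, 859)]
punch [([344.0, 153.0], 0.7, 232), ([249.0, 175.0], 0.57, 174)]
stand2 [([306.0, 245.0], 0.96, 1379), ([283.0, 181.0], 0.92, 816), ([344.0, 170.0], 0.81, 772), ([299.0, 159.0], 0.63, 531), ([200.0, 199.0], 0.6, 740)]
offcut [([328.0, 234.0], 0.74, 592)]
jar [([132.0, 342.0], 0.94, 1989)]
screwdriver [([250.0, 179.0], 0.71, 208)]
```

View pics/top0.png

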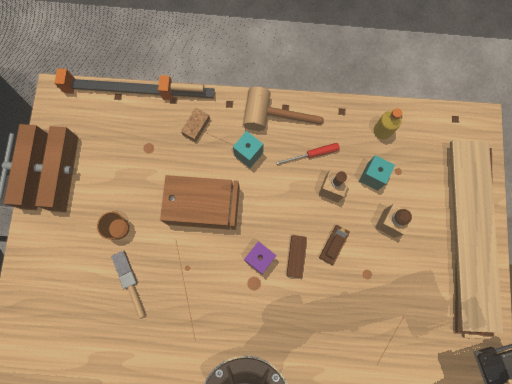

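View pics/side0.png

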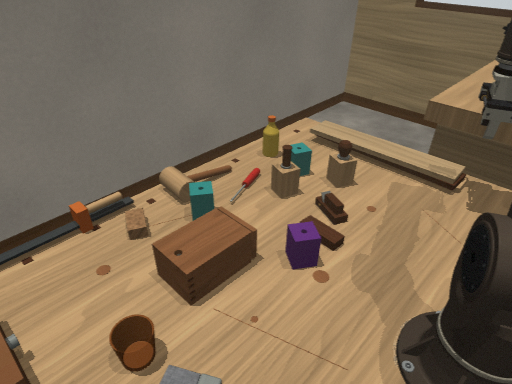

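Top view: release-rod candidates are the slim dark handle in the wooden block at (341,178) and the bulb-handled punch at (403,216). There are also empty turquoise blocks at (248,148) and (378,171) and a purple one at (260,257). The description fits the slim handle at (341,178). The plane is at (335,244), with the offcut at (298,256) as its look-alike. The hole is at (172,198), and the drawer end faces right (-y). I'll check this in a close crop.

Run:
```python
from h import *
np.set_printoptions(precision=4,suppress=True)
a=cv2.imread('pics/top0.png'); b=cv2.imread('pics/side0.png')
A=cv2.resize(a[150:280,300:430],(400,400),interpolation=cv2.INTER_CUBIC)
B=cv2.resize(b[130:260,250:380],(400,400),interpolation=cv2.INTER_CUBIC)
C=cv2.resize(a[170:235,155:285],(400,200),interpolation=cv2.INTER_CUBIC)
D=cv2.resize(b[200:300,150:350],(400,200),interpolation=cv2.INTER_CUBIC)
cv2.imwrite('pics/crop1.png',np.vstack([np.hstack([A,B]),np.hstack([C,D])]))
def tri(ut,us):
    P=[]
    A=np.zeros((3,3));bb=np.zeros(3)
    for c,u in(('top',ut),('side',us)):
        o=K(c)[3][:3,3]; d=ray(c,u,0)-o; d/=np.linalg.norm(d); M=np.eye(3)-np.outer(d,d); A+=M; bb+=M@o
    return np.linalg.solve(A,bb)
print('hole',ray('top',(172,198.5),.1),ray('side',(178.5,252.5),.1))
for n,u,z in(('rod pommel',(341,178),.16),('plane',(335,244),.03),('stand top',(333,182),.092),('casetop center',(200,201),.1)):
    print(n,ray('top',u,z))
print(tri((341,178),(287,150)))
```

```text
hole [0.5444 0.2453 0.1   ] [0.5444 0.249  0.1   ]
rod pommel [ 0.6226 -0.2174  0.16  ]
plane [ 0.4567 -0.2298  0.03  ]
stand top [ 0.6268 -0.2072  0.092 ]
casetop center [0.5429 0.1658 0.1   ]
[ 0.628  -0.2192  0.1447]
```

View pics/crop1.png

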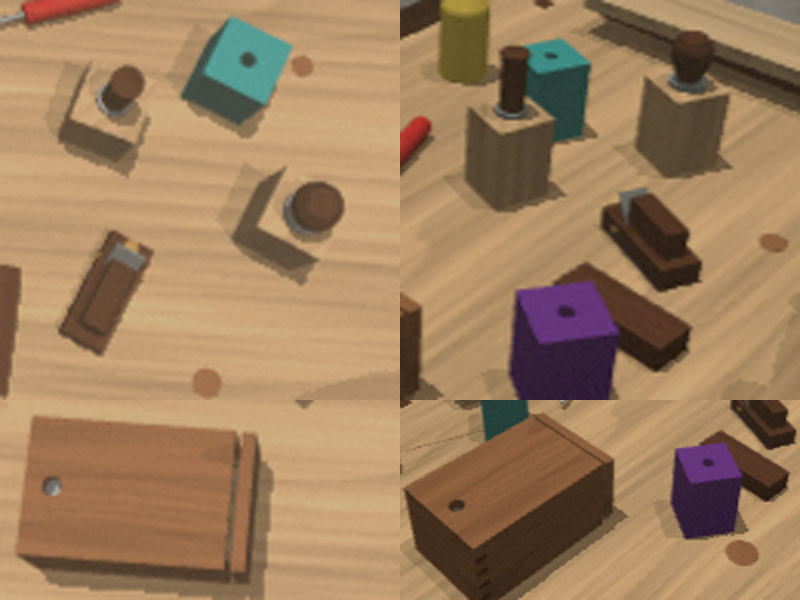

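>>> jog_arm:
  motion:
    - [[0, 0, -0.04, 0, 0, 0, -1], [0, 0, -0.08, 0, 0, 0, -1]]

```text
clock: 1.37
position: [0.2135, -0.5857, 0.3054]
ee_rot: [-3.088, -0.546, 0.002]
force: [2.0, -0.8, 0.6]
width: 1.004
gripper_force: 0.0
```

The crop confirms it. The slim straight handle is in the wooden block between the screwdriver and the turquoise block. The bulb punch is to the right, and the plane's iron points away from the robot.

```bash
cat >> h.py <<'E'
def go(P,psi=None):
    "shift+turn in the tool frame to reach TCP P, tool down, tool y along world angle psi (deg, mod 180)"
    s=observe(); r=R.from_rotvec(s['ee_rot']); M=r.as_matrix()
    now=np.degrees(np.arctan2(M[1,1],M[0,1]))
    if psi is None: psi=now
    psi=now+(psi-now+90)%180-90
    a=np.radians(psi); y=np.array([np.cos(a),np.sin(a),0]); z=np.array([0,0,-1.]); T=np.c_[np.cross(y,z),y,z]
    w=(r.inv()*R.from_matrix(T)).as_rotvec()
    print('now',np.round(s['position'],4),'yaw',round(now,1),'j7',round(s['joints'][6],2),'-> shift',np.round(r.inv().apply(np.array(P)-s['position']),4),'turn',np.round(w,3),'t',round(s['clock'],2))
E
python3 - <<'E'
from h import *
np.set_printoptions(precision=4,suppress=True)
s=observe(); M=R.from_rotvec(s['ee_rot']).as_matrix(); T=K('wrist')[3]
print('cam in tool', M.T@(T[:3,3]-s['position']), M.T@T[:3,:3], K('wrist')[:3])
for n,u,z in(('offcut',(298,256),.028),('punch',(403,216),.148),('purple',(260,257),.092)): print(n,ray('top',u,z))
go((0.56,-0.22,0.30)); go((0.56,-0.22,0.30),0); go((0.56,-0.22,0.30),90)
E
```

```text
cam in tool [ 0.0786  0.0002 -0.1575] [[ 0.0005 -0.9567 -0.291 ]
 [ 1.      0.0001  0.0014]
 [-0.0013 -0.291   0.9567]] (np.float64(304.74328328520073), 256.2535034056965, 191.6518550264309)
offcut [ 0.4144 -0.124   0.028 ]
punch [ 0.5327 -0.3888  0.148 ]
purple [ 0.3997 -0.0139  0.092 ]
now [ 0.2135 -0.5857  0.3054] yaw -70.0 j7 -0.07 -> shift [ 0.4508 -0.2247  0.0065] turn [-0.006  0.     0.   ] t 1.37
now [ 0.2135 -0.5857  0.3054] yaw -70.0 j7 -0.07 -> shift [ 0.4508 -0.2247  0.0065] turn [-0.005 -0.003 -1.221] t 1.37
now [ 0.2135 -0.5857  0.3054] yaw -70.0 j7 -0.07 -> shift [ 0.4508 -0.2247  0.0065] turn [-0.006  0.001  0.35 ] t 1.37
```

>>> jog_arm:
  motion:
    - [[0.45, -0.225, 0.006, 0, 0, 0.35, -1], [0.45, -0.225, 0.006, 0, 0, 0.35, -1], [0.45, -0.225, 0.006, 0, 0, 0.35, -1], [0.45, -0.225, 0.006, 0, 0, 0.35, -1], [0.45, -0.225, 0.006, 0, 0, 0.35, -1], [0.45, -0.225, 0.006, 0, 0, 0.35, -1], [0.45, -0.225, 0.006, 0, 0, 0.35, -1], [0.45, -0.225, 0.006, 0, 0, 0.35, -1], [0.45, -0.225, 0.006, 0, 0, 0.35, -1], [0.45, -0.225, 0.006, 0, 0, 0.35, -1]]

```text
clock: 2.2
position: [0.5001, -0.2842, 0.3021]
ee_rot: [3.141, -0.001, 0.001]
force: [-0.4, -0.7, -0.5]
width: 1.004
gripper_force: 0.0
```

Run:
```python
from h import *
go((0.56,-0.22,0.30),-90)
```

```text
now [ 0.5001 -0.2842  0.3021] yaw -90.0 j7 -1.17 -> shift [ 0.0599 -0.0643  0.0021] turn [ 0. -0. -0.] t 2.2
```

>>> jog_arm:
  motion:
    - [[0.06, -0.064, 0.002, 0, 0, 0, -1], [0.06, -0.064, 0.002, 0, 0, 0, -1], [0.06, -0.064, 0.002, 0, 0, 0, -1], [0.06, -0.064, 0.002, 0, 0, 0, -1]]

```text
clock: 2.53
position: [0.5611, -0.2181, 0.2993]
ee_rot: [-3.14, -0.01, -0.0]
force: [-0.3, -0.6, 0.6]
width: 1.0
gripper_force: 0.0
```

Run:
```python
from h import *
np.set_printoptions(precision=4,suppress=True)
a=snap('wrist','w1'); 
for n in['rod','stand','plane','punch']:
    print(n,[(np.round(d['pixel'],0).tolist(),round(d['p'],2),int(d['mask'].sum())) for d in silhouettes(n,'wrist')])
print(observe()['position'])
print(np.round(proj('wrist',[(.626,-.212,.16),(.626,-.212,.092),(.457,-.23,.03)])))
```

```text
rod [([252.0, 110.0], 0.68, 844)]
stand [([361.0, 65.0], 0.96, 4721), ([378.0, 173.0], 0.76, 2601), ([48.0, 36.0], 0.75, 5172), ([121.0, 240.0], 0.68, 610), ([254.0, 94.0], 0.61, 2271)]
plane [([267.0, 220.0], 0.8, 2177)]
punch [([408.0, 201.0], 0.78, 1596), ([39.0, 167.0], 0.25, 5404)]
[ 0.5581 -0.2237  0.3   ]
[[243. 111.]
 [245. 109.]
 [260. 223.]]
```

View pics/w1.png

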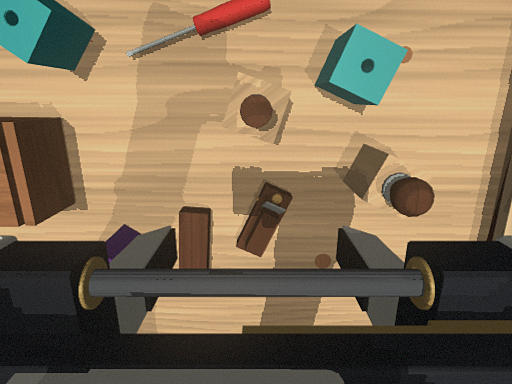

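The wrist view shows the rod's round pommel at (256,110), almost straight under the camera, with the plane at (265,217) and the punch at (410,197). I'll measure the rod and the plane.

Run:
```python
from h import *
np.set_printoptions(precision=4,suppress=True)
print(observe()['position'],np.abs(observe()['dq']).max())
f,cx,cy,T=K('wrist'); im=get_image('wrist')
def ry(u,z):
    d=T[:3,:3]@[(u[0]-cx)/f,(u[1]-cy)/f,1]; return T[:3,3]+d*(z-T[2,3])/d[2]
m=silhouettes('rod','wrist')[0]['mask'].astype(np.uint8)
c=max(cv2.findContours(m,0,1)[0],key=cv2.contourArea); (e,ax,an)=cv2.fitEllipse(c); print('rod',e,ax,cv2.boundingRect(c),ry(e,.155),ry(e,.16))
m=silhouettes('plane','wrist')[0]['mask'].astype(np.uint8)
c=max(cv2.findContours(m,0,1)[0],key=cv2.contourArea); r=cv2.minAreaRect(c); b=cv2.boxPoints(r); print('plane box',b)
print(np.array([ry(p,.024) for p in b]),ry(r[0],.024),ry(r[0],.0))
g=im[160:275,220:310,::-1]; cv2.imwrite('pics/w2c.png',cv2.resize(np.ascontiguousarray(g),None,fx=5,fy=5,interpolation=cv2.INTER_CUBIC))
np.save('Tw2.npy',T)
go((.6226,-.217,.25))
```

```text
[ 0.5581 -0.2237  0.3   ] 0.005292372027748916
rod (248.68946838378906, 106.51202392578125) (30.996902465820312, 32.434173583984375) (233, 90, 32, 33) [ 0.63   -0.2174  0.155 ] [ 0.6301 -0.2175  0.16  ]Traceback (most recent call last):
  File "<stdin>", line 9, in <module>
IndexError: list index out of range
```

>>> jog_arm:
  motion:
    - [[0.036, -0.003, 0.02, 0, 0, 0, -1], [0.072, -0.006, 0.04, 0, 0, 0, -1], [0.072, -0.006, 0.07, 0, 0, 0, -1], [0.072, -0.006, 0.1, 0, 0, 0, -1], [0.072, -0.006, 0.13, 0, 0, 0, -1], [0.072, -0.006, 0.16, 0, 0, 0, -1], [0.072, -0.006, 0.187, 0, 0, 0, -1], [0.072, -0.006, 0.187, 0, 0, 0, -1], [0.072, -0.006, 0.187, 0, 0, 0, -1]]

```text
clock: 3.68
position: [0.63, -0.2163, 0.112]
ee_rot: [-3.141, 0.002, 0.004]
force: [0.2, -0.1, 0.6]
width: 1.003
gripper_force: 0.0
```

>>> jog_arm:
  motion:
    - [[0, 0, 0, 0, 0, 0, 0], [0, 0, 0, 0, 0, 0, 0.9], [0, 0, 0, 0, 0, 0, 1], [0, 0, 0, 0, 0, 0, 1], [0, 0, 0, 0, 0, 0, 1], [0, 0, 0, 0, 0, 0, 1], [0, 0, 0, 0, 0, 0, 1], [0, 0, 0, 0, 0, 0, 1]]
  force: 25

```text
clock: 4.35
position: [0.631, -0.216, 0.1129]
ee_rot: [3.142, -0.0, 0.0]
force: [-0.6, 1.0, 0.3]
width: 0.466
gripper_force: 0.0
```

Run:
```python
from h import *
go((.630,-.2175,.112),-90); print(observe()['width'],observe()['force'])
```

```text
now [ 0.631  -0.216   0.1129] yaw -90.0 j7 -1.39 -> shift [-0.001   0.0015  0.0009] turn [ 0. -0. -0.] t 4.35
0.4660678589528359 [-0.57584329  0.99506437  0.28191866]
```

>>> jog_arm:
  motion:
    - [[0, 0, 0, 0, 0, 0, 1], [0, 0, 0, 0, 0, 0, 1], [0, 0, 0, 0, 0, 0, 1], [0, 0, 0, 0, 0, 0, 1], [0, 0, 0, 0, 0, 0, 1], [0, 0, 0, 0, 0, 0, 1]]

```text
clock: 4.85
position: [0.631, -0.216, 0.1127]
ee_rot: [3.142, -0.0, -0.0]
force: [0.6, 0.6, -0.4]
width: 0.321
gripper_force: 25.0
```

Run:
```python
from h import *
go((.630,-.2175,.112),-90); s=observe(); print(s['width'],s['force'],s['gripper_force'])
```

```text
now [ 0.631  -0.216   0.1127] yaw -90.0 j7 -1.39 -> shift [-0.001   0.0015  0.0007] turn [ 0.  0. -0.] t 4.85
0.32108354973242753 [ 0.62488619  0.55302277 -0.41558448] 25.00066637992859
```

>>> jog_arm:
  motion:
    - [[0, 0, -0.03, 0, 0, 0, 1], [0, 0, -0.06, 0, 0, 0, 1], [0, 0, -0.095, 0, 0, 0, 1], [0, 0, -0.13, 0, 0, 0, 1], [-0.01, -0.03, -0.147, 0, 0, 0, 1], [-0.03, -0.07, -0.147, 0, 0, 0, 1], [-0.05, -0.11, -0.147, 0, 0, 0, 1], [-0.07, -0.15, -0.147, 0, 0, 0, 1], [-0.09, -0.19, -0.147, 0, 0, 0, 1], [-0.11, -0.23, -0.147, 0, 0, 0, 1]]

```text
clock: 5.68
position: [0.5266, 0.0019, 0.2598]
ee_rot: [3.141, -0.001, 0.0]
force: [1.1, 0.2, -0.5]
width: 0.321
gripper_force: 25.0
```

>>> jog_arm:
  motion:
    - [[-0.02, -0.04, 0, 0, 0, 0, 1], [-0.02, -0.08, 0, 0, 0, 0, 1], [-0.02, -0.12, 0, 0, 0, 0, 1], [-0.02, -0.16, 0, 0, 0, 0, 1], [-0.02, -0.18, 0, 0, 0, 0, 1], [-0.02, -0.18, 0, 0, 0, 0, 1], [-0.02, -0.18, 0, 0, 0, 0, 1]]

```text
clock: 6.27
position: [0.5075, 0.1816, 0.2595]
ee_rot: [3.142, 0.004, -0.001]
force: [-0.5, -0.9, -0.6]
width: 0.322
gripper_force: 25.0
```

Run:
```python
from h import *
np.set_printoptions(precision=4,suppress=True)
s=observe();print(s['position'],np.abs(s['dq']).max(),s['width'],s['gripper_force'])
f,cx,cy,T=K('wrist');np.save('Tw3.npy',T);a=snap('wrist','w3'); b=snap('side','s3')
print(proj('wrist',[(.5444,.247,.1)]),proj('side',[s['position'],s['position']-[0,0,.1057]]))
for c in('wrist','side'):
  for n in('rod','hole','case'):
    for d in silhouettes(n,c)[:3]: print(c,n,np.round(d['pixel']),round(d['p'],2),d['mask'].sum())
cv2.imwrite('pics/w3s3.png',np.vstack([cv2.resize(a[:,:,::-1],(512,384)),cv2.resize(b[60:300,100:370,::-1],(512,455))])[:600] if 0 else np.hstack([cv2.resize(a[:,:,::-1],(400,300)),cv2.resize(b[100:325,110:410,::-1],(400,300))]))
```

```text
[0.5075 0.1816 0.2595] 0.03942472266410142 0.3221537067365589 24.999799132347107
[[189.6917 141.8846]] [[208.7547 186.6521]
 [211.6623 227.2962]]
wrist rod [256. 252.] 0.88 4511
wrist rod [466. 217.] 0.74 3563
wrist rod [359. 131.] 0.52 2152
wrist hole [ 69. 199.] 0.47 4484
wrist case [267. 130.] 0.94 25378
side rod [208. 191.] 0.78 476
side rod [245. 224.] 0.6 362
side hole [202. 250.] 0.77 6429
side hole [342. 149.] 0.36 250
side case [203. 249.] 0.65 6223
```

View pics/w3s3.png

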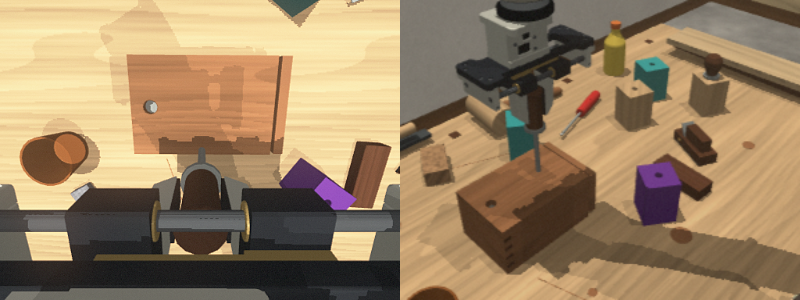

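The left pane shows the rod gripped with its tip at about wrist (257,192), the hole at (193,137), and the case top with the drawer end to the right. The right pane shows the rod hanging about vertical. I'll measure the hole and the tip precisely.

Run:
```python
from h import *
np.set_printoptions(precision=4,suppress=True)
T=np.load('Tw3.npy'); f,cx,cy,_=K('wrist'); a=cv2.imread('pics/w3.png')
def ry(u,z):
    d=T[:3,:3]@[(u[0]-cx)/f,(u[1]-cy)/f,1]; return T[:3,3]+d*(z-T[2,3])/d[2]
hsv=cv2.cvtColor(a,cv2.COLOR_BGR2HSV)
# hole: greyish pad + dark rim
sub=hsv[115:160,170:215]; m=((sub[...,1]<70)|(sub[...,2]<60)).astype(np.uint8)
n,l,st,ce=cv2.connectedComponentsWithStats(m); i=1+np.argmax(st[1:,4]); print('hole',st[i],ce[i]+[170,115]); 
bx=st[i]; u=(170+bx[0]+bx[2]/2-.5,115+bx[1]+bx[3]/2-.5); print(u,ry(u,.1),ry(ce[i]+[170,115],.1))
# case top outline from mask
m=((hsv[...,0]<12)&(hsv[...,1]>110)).astype(np.uint8)
q=silhouettes('case','wrist')
big=cv2.resize(a[60:210,150:390],None,fx=3.3,fy=3.3,interpolation=cv2.INTER_CUBIC); 
b=cv2.imread('pics/side0.png')
s3=cv2.imread('pics/s3.png')[150:250,180:280]
cv2.imwrite('pics/c3.png',np.vstack([big,np.hstack([cv2.resize(s3,(105*1,105)),np.zeros((105,792-105,3),np.uint8)])]) if 0 else big)
np.save('x.npy',0)
# shaft in side image
s=cv2.cvtColor(cv2.imread('pics/s3.png'),cv2.COLOR_BGR2HSV)
for r in range(195,236,3):
    print(r,[(c,int(s[r,c,1]),int(s[r,c,2])) for c in range(203,219,2)])
```

```text
hole [ 16  14  15  15 184] [193.2174 136.038 ]
(np.float64(193.0), np.float64(136.0)) [0.5495 0.2462 0.1   ] [0.5495 0.246  0.1   ]
195 [(203, 29, 80), (205, 64, 56), (207, 136, 47), (209, 125, 49), (211, 130, 55), (213, 143, 48), (215, 139, 46), (217, 20, 76)]
198 [(203, 80, 70), (205, 19, 68), (207, 24, 73), (209, 19, 79), (211, 25, 82), (213, 23, 78), (215, 21, 72), (217, 80, 109)]
201 [(203, 113, 72), (205, 112, 73), (207, 126, 69), (209, 78, 69), (211, 24, 73), (213, 76, 104), (215, 109, 180), (217, 105, 187)]
204 [(203, 122, 71), (205, 115, 73), (207, 115, 71), (209, 101, 71), (211, 25, 71), (213, 59, 87), (215, 109, 199), (217, 107, 205)]
207 [(203, 119, 71), (205, 117, 70), (207, 110, 74), (209, 120, 72), (211, 21, 72), (213, 23, 67), (215, 107, 129), (217, 107, 131)]
210 [(203, 124, 72), (205, 109, 70), (207, 119, 71), (209, 122, 71), (211, 25, 70), (213, 22, 69), (215, 139, 156), (217, 139, 149)]
213 [(203, 124, 70), (205, 52, 83), (207, 141, 154), (209, 140, 153), (211, 66, 85), (213, 29, 71), (215, 139, 138), (217, 139, 143)]
216 [(203, 143, 153), (205, 138, 152), (207, 1
[... 227 characters left out ...]
]
222 [(203, 141, 141), (205, 144, 138), (207, 146, 133), (209, 144, 140), (211, 102, 105), (213, 22, 71), (215, 133, 138), (217, 145, 149)]
225 [(203, 142, 138), (205, 144, 138), (207, 148, 138), (209, 143, 136), (211, 125, 110), (213, 25, 71), (215, 106, 101), (217, 144, 131)]
228 [(203, 140, 157), (205, 140, 135), (207, 140, 131), (209, 143, 127), (211, 138, 129), (213, 17, 73), (215, 112, 105), (217, 141, 137)]
231 [(203, 143, 143), (205, 143, 144), (207, 147, 154), (209, 144, 135), (211, 142, 138), (213, 145, 134), (215, 140, 140), (217, 145, 141)]
234 [(203, 143, 137), (205, 138, 151), (207, 143, 153), (209, 143, 141), (211, 146, 138), (213, 142, 140), (215, 146, 133), (217, 141, 136)]
```

View pics/c3.png

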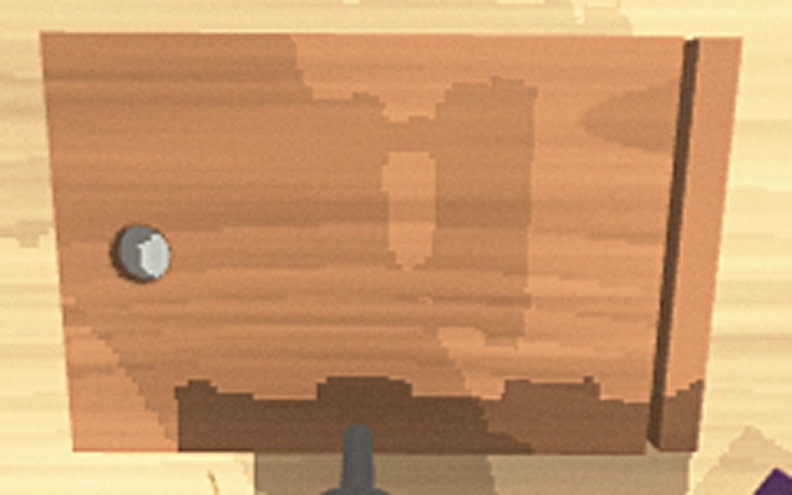

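Run:
```python
from h import *
np.set_printoptions(precision=4,suppress=True)
T=np.load('Tw3.npy'); f,cx,cy,T2=K('wrist'); print('cam drift',T2[:3,3]-T[:3,3])
def ry(u,z):
    d=T[:3,:3]@[(u[0]-cx)/f,(u[1]-cy)/f,1]; return T[:3,3]+d*(z-T[2,3])/d[2]
for z in(.15,.154): print('tip wrist',ry((258.2,190.2),z),'side',ray('side',(213,228.7),z))
print(observe()['position'])
# case top corners in wrist crop (drawer gap edge too)
C=np.array([(41,32),(73,451),(742,38),(697,452),(686,38),(648,453)])/3.3+[150,60]
P=np.array([ry(u,.1) for u in C]); P[2:4]=[ry(u,.096) for u in C[2:4]]; print(P)
snap('top','t3')
go((.5444,.247,.16),-90)
```

```text
cam drift [ 0.0005 -0.0022  0.0003]
tip wrist [0.5064 0.1792 0.15  ] side [0.5055 0.1798 0.15  ]
tip wrist [0.5076 0.1792 0.154 ] side [0.5017 0.1827 0.154 ]
[0.5081 0.1797 0.2598]
[[0.613  0.2722 0.1   ]
 [0.4838 0.2727 0.1   ]
 [0.6124 0.0646 0.096 ]
 [0.4828 0.0646 0.096 ]
 [0.612  0.0826 0.1   ]
 [0.4837 0.0823 0.1   ]]
now [0.5081 0.1799 0.2598] yaw -90.1 j7 -2.1 -> shift [ 0.0362 -0.0671  0.0998] turn [ 0.    -0.    -0.001] t 6.77
```

>>> jog_arm:
  motion:
    - [[0.02, -0.034, 0, 0, 0, 0, 1], [0.042, -0.0675, 0, 0, 0, 0, 1], [0.042, -0.0675, 0, 0, 0, 0, 1], [0.042, -0.0675, 0.02, 0, 0, 0, 1], [0.042, -0.0675, 0.035, 0, 0, 0, 1], [0.042, -0.0675, 0.045, 0, 0, 0, 1], [0.042, -0.0675, 0.045, 0, 0, 0, 1]]

```text
clock: 7.35
position: [0.5489, 0.247, 0.2124]
ee_rot: [3.14, -0.001, -0.006]
force: [-0.8, -0.2, -1.7]
width: 0.322
gripper_force: 25.0
```

Run:
```python
from h import *
a=snap('wrist','w4'); b=snap('side','s4')
print(observe()['position'],observe()['force'])
cv2.imwrite('pics/c4.png',np.hstack([cv2.resize(a[130:280,180:330,::-1],(400,400),interpolation=2),cv2.resize(b[200:290,150:240,::-1],(400,400),interpolation=2)]))
```

```text
[0.55007513 0.24769253 0.2149769 ] [-0.29089612 -0.46593184 -0.38230797]
```

View pics/c4.png

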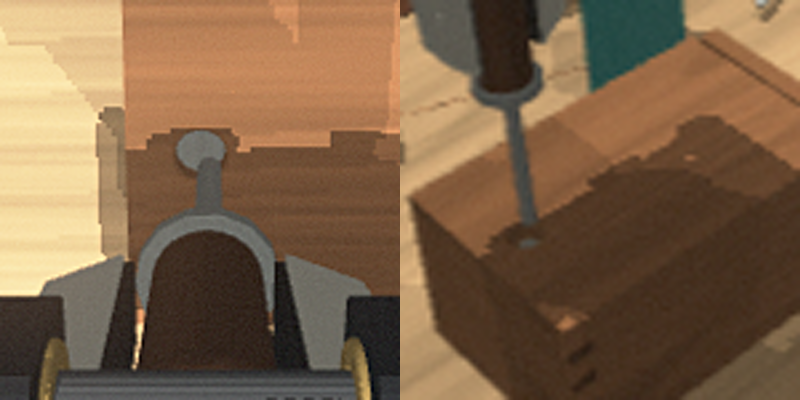

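The left pane shows the tip at (208,160) with the hole at (201,152), so the tip is about 2 mm too far toward -y. The side view shows it right over the hole. I'll correct that and push.

>>> jog_arm:
  motion:
    - [[0, -0.0015, 0.005, 0, 0, 0, 1], [0, -0.0015, 0.013, 0, 0, 0, 1], [0, -0.0015, 0.021, 0, 0, 0, 1], [0, -0.0015, 0.028, 0, 0, 0, 1], [0, -0.0015, 0.034, 0, 0, 0, 1], [0, -0.0015, 0.038, 0, 0, 0, 1], [0, -0.0015, 0.042, 0, 0, 0, 1], [0, -0.0015, 0.043, 0, 0, 0, 1]]

```text
clock: 8.12
position: [0.5501, 0.2494, 0.1714]
ee_rot: [-3.142, 0.0, -0.0]
force: [-1.0, -0.4, 3.2]
width: 0.317
gripper_force: 25.0
```

Run:
```python
from h import *
s=observe();print(s['position'],s['force'])
b=get_image('side')
for n in('drawer_front','drawer_in'):
  for d in silhouettes(n,'side')[:2]: print(n,d['pixel'],d['p'],d['mask'].sum())
print(proj('side',[(.548,.0645,.096),(.548,-.0655,.096)]),observe()['clock'])
```

```text
[0.55005853 0.24939955 0.17142933] [-0.99501815 -0.38112395  3.21360697]
drawer_front [249.4, 223.2] 0.58 671
drawer_in [248.0, 223.0] 0.83 620
drawer_in [171.2, 229.8] 0.16 444
[[238.20209143 216.01856525]
 [272.77438145 194.8829998 ]] 8.2667
```

>>> jog_arm:
  motion:
    - [[0, 0, 0.002, 0, 0, 0, 1], [0, 0, 0.004, 0, 0, 0, 1], [0, 0, 0.005, 0, 0, 0, 1], [0, 0, 0.005, 0, 0, 0, 1], [0, 0, 0.005, 0, 0, 0, 1], [0, 0, 0.005, 0, 0, 0, 1], [0, 0, 0.005, 0, 0, 0, 1], [0, 0, 0.005, 0, 0, 0, 1]]

```text
clock: 8.93
position: [0.5509, 0.2499, 0.1679]
ee_rot: [-3.14, 0.001, -0.004]
force: [-0.2, -0.1, 9.6]
width: 0.323
gripper_force: 25.0
```

Run:
```python
from h import *
s=observe();print(s['position'],s['force'])
b=snap('side','s5')
for n in('drawer_front','drawer_in'):
  for d in silhouettes(n,'side')[:2]: print(n,d['pixel'],d['p'],d['mask'].sum())
a=cv2.imread('pics/side0.png'); print((np.abs(a.astype(int)-b[:,:,::-1]).sum(2)>60)[190:225,255:300].mean())
```

```text
[0.55091665 0.24992484 0.16794977] [-0.16208634 -0.14258987  9.63552778]
drawer_front [267.3, 215.7] 0.62 1785
drawer_front [176.1, 230.1] 0.41 394
drawer_in [261.4, 215.3] 0.8 1778
0.758095238095238
```

>>> jog_arm:
  motion:
    - [[0, 0, -0.02, 0, 0, 0, 1], [0, 0, -0.05, 0, 0, 0, 1], [0, 0, -0.08, 0, 0, 0, 1], [0, 0, -0.092, 0, 0, 0, 1], [0.01, 0.035, -0.092, 0, 0, 0, 1], [0.02, 0.07, -0.092, 0, 0, 0, 1], [0.03, 0.11, -0.092, 0, 0, 0, 1], [0.04, 0.15, -0.092, 0, 0, 0, 1], [0.05, 0.19, -0.092, 0, 0, 0, 1], [0.06, 0.23, -0.092, 0, 0, 0, 1]]

```text
clock: 9.92
position: [0.6096, 0.0173, 0.2582]
ee_rot: [3.141, -0.0, -0.002]
force: [0.0, -0.6, -1.2]
width: 0.321
gripper_force: 25.0
```

>>> jog_arm:
  motion:
    - [[0.01, 0.04, 0, 0, 0, 0, 1], [0.015, 0.08, 0, 0, 0, 0, 1], [0.02, 0.12, 0, 0, 0, 0, 1], [0.02, 0.16, 0, 0, 0, 0, 1], [0.02, 0.2, 0, 0, 0, 0, 1], [0.02, 0.225, 0, 0, 0, 0, 1], [0.02, 0.235, 0, 0, 0, 0, 1], [0.02, 0.235, 0, 0, 0, 0, 1], [0.02, 0.235, 0, 0, 0, 0, 1]]

```text
clock: 10.67
position: [0.6296, -0.2147, 0.258]
ee_rot: [-3.14, 0.001, 0.002]
force: [-0.0, 0.4, -1.1]
width: 0.322
gripper_force: 25.0
```

Run:
```python
from h import *
np.set_printoptions(precision=4,suppress=True)
go((.631,-.2165,.26),-90); s=observe(); print(s['force'],s['width'])
f,cx,cy,T=K('wrist');np.save('Tw6.npy',T);a=snap('wrist','w6'); b=snap('side','s6'); t=snap('top','t6')
print(proj('wrist',[(.63,-.217,.092),(.63,-.217,.154)]))
cv2.imwrite('pics/c6.png',np.hstack([cv2.resize(a[100:320,120:400,::-1],(400,314),interpolation=2),cv2.resize(b[110:267,210:410,::-1],(400,314),interpolation=2)]))
```

```text
now [ 0.6296 -0.2147  0.258 ] yaw -90.0 j7 -1.39 -> shift [ 0.0014  0.0018 -0.002 ] turn [-0.001  0.001 -0.   ] t 10.67
[-0.0324  0.373  -1.0563] 0.32219802627219535
[[259.7066 174.6106]
 [260.4439 190.9646]]
```

View pics/c6.png

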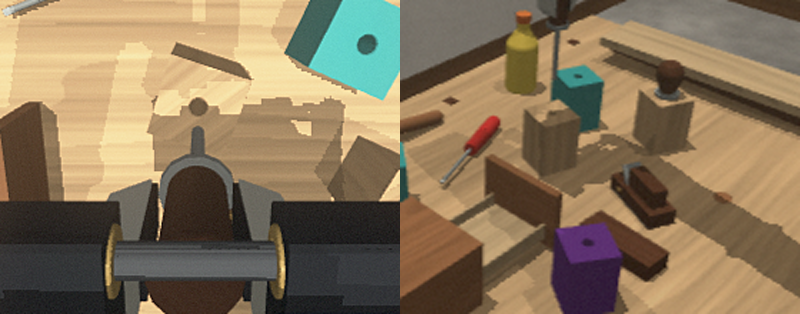

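The drawer is fully out. The stand hole is at wrist (258.6,174.2) and the tip at (258,190), about 1 mm apart in y. I'll lower the rod in.

>>> jog_arm:
  motion:
    - [[0, 0.001, 0.02, 0, 0, 0, 1], [0, 0.001, 0.04, 0, 0, 0, 1], [0, 0.001, 0.052, 0, 0, 0, 1], [0, 0.001, 0.062, 0, 0, 0, 1], [0, 0.001, 0.072, 0, 0, 0, 1], [0, 0.001, 0.086, 0, 0, 0, 1], [0, 0.001, 0.1, 0, 0, 0, 1], [0, 0.001, 0.115, 0, 0, 0, 1], [0, 0.001, 0.13, 0, 0, 0, 1], [0, 0.001, 0.14, 0, 0, 0, 1]]

```text
clock: 11.65
position: [0.6297, -0.2162, 0.1176]
ee_rot: [-3.141, -0.0, 0.001]
force: [0.8, -0.2, -1.3]
width: 0.319
gripper_force: 25.0
```

>>> jog_arm:
  motion:
    - [[0, 0, 0.002, 0, 0, 0, 1], [0, 0, 0.0035, 0, 0, 0, 1], [0, 0, 0.0045, 0, 0, 0, 1], [0, 0, 0.0045, 0, 0, 0, 1]]

```text
clock: 11.98
position: [0.6305, -0.2167, 0.1151]
ee_rot: [3.141, -0.0, 0.002]
force: [-0.0, 0.4, -0.2]
width: 0.319
gripper_force: 25.0
```

>>> jog_arm:
  motion:
    - [[0, 0, 0, 0, 0, 0, -0.4], [0, 0, 0, 0, 0, 0, -0.4], [0, 0, 0, 0, 0, 0, -0.4], [0, 0, 0, 0, 0, 0, -0.4], [0, 0, 0, 0, 0, 0, -0.4], [0, 0, 0, 0, 0, 0, -0.4], [0, 0, 0, 0, 0, 0, -0.4], [0, 0, 0, 0, 0, 0, -0.4]]

```text
clock: 12.65
position: [0.6298, -0.2167, 0.1142]
ee_rot: [3.142, -0.0, -0.0]
force: [0.1, 0.2, -0.6]
width: 0.699
gripper_force: 0.0
```

>>> jog_arm:
  motion:
    - [[0, 0, -0.02, 0, 0, 0, -0.4], [0, 0, -0.05, 0, 0, 0, -0.4], [0, 0, -0.09, 0, 0, 0, -0.4], [0, 0, -0.13, 0, 0, 0, -0.4], [-0.03, 0, -0.16, 0, 0, 0, -0.4], [-0.07, 0, -0.185, 0, 0, 0, -0.4], [-0.09, 0, -0.185, 0, 0, 0, -0.4], [-0.09, 0, -0.185, 0, 0, 0, -0.4], [-0.09, 0, -0.185, 0, 0, 0, -0.4], [-0.09, 0, -0.185, 0, 0, 0, -0.4]]

```text
clock: 13.48
position: [0.5402, -0.2165, 0.2992]
ee_rot: [-3.142, 0.0, -0.0]
force: [0.3, -0.6, -0.3]
width: 0.697
gripper_force: 0.0
```

Run:
```python
from h import *
np.set_printoptions(precision=4,suppress=True)
s=observe(); print(s['position'],s['width'],np.abs(s['dq']).max())
f,cx,cy,T=K('wrist');np.save('Tw7.npy',T);a=snap('wrist','w7'); b=snap('side','s7')
def ry(u,z):
    d=T[:3,:3]@[(u[0]-cx)/f,(u[1]-cy)/f,1]; return T[:3,3]+d*(z-T[2,3])/d[2]
for n in('plane','rod','offcut'):
  for d in silhouettes(n,'wrist')[:2]:
    print(n,np.round(d['pixel']),d['p'],d['mask'].sum())
    r=cv2.minAreaRect(max(cv2.findContours(d['mask'].astype(np.uint8),0,1)[0],key=cv2.contourArea)); B=cv2.boxPoints(r); print(B.round(1).tolist(),ry(r[0],.024),ry(r[0],.155)); print(np.array([ry(p,.024) for p in B])[:,:2].tolist())
print(proj('wrist',[(.457,-.23,.024)]))
cv2.imwrite('pics/c7.png',np.hstack([cv2.resize(a[80:300,160:360,::-1],(400,440),interpolation=2),cv2.resize(b[120:274,250:390,::-1],(400,440),interpolation=2)]))
```

```text
[ 0.5402 -0.2165  0.2992] 0.696735555911284 0.027181612599859607
plane [270. 206.] 0.61 2268
[[233.60000610351562, 232.8000030517578], [266.6000061035156, 166.8000030517578], [295.3999938964844, 181.1999969482422], [262.3999938964844, 247.1999969482422]] [ 0.4634 -0.2297  0.024 ] [ 0.5104 -0.2258  0.155 ]
[[0.42102870218041283, -0.18228736673722967], [0.5251507323548443, -0.23227927915761584], [0.5035871318128631, -0.27479958633639334], [0.3963770025703611, -0.22699393976862503]]
rod [255.  85.] 0.71 882
[[242.0, 71.0], [273.0, 71.0], [273.0, 105.0], [242.0, 105.0]] [ 0.6332 -0.2189  0.024 ] [ 0.6289 -0.2183  0.155 ]
[[0.6545557893690027, -0.19837360323184014], [0.6545732425110622, -0.23944001511605145], [0.6112415223792877, -0.24014549197714838], [0.6112283218968588, -0.19779986056757493]]
offcut [196. 214.] 0.82 1424
[[177.5, 266.5], [179.10000610351562, 193.8000030517578], [211.10000610351562, 194.5], [209.39999389648438, 267.20001220703125]] [ 0.4249 -0.1217  0.024 ] [ 0.4836 -0.1505  0.155 ]
[[0.36219926865089025, -0.09106222530051236], [0.4842565924272001, -0.10269205435823192], [0.4830976844092149, -0.15014076620926825], [0.360835720964445, -0.14221256065674104]]
[[264.8248 211.0132]]
```

View pics/c7.png

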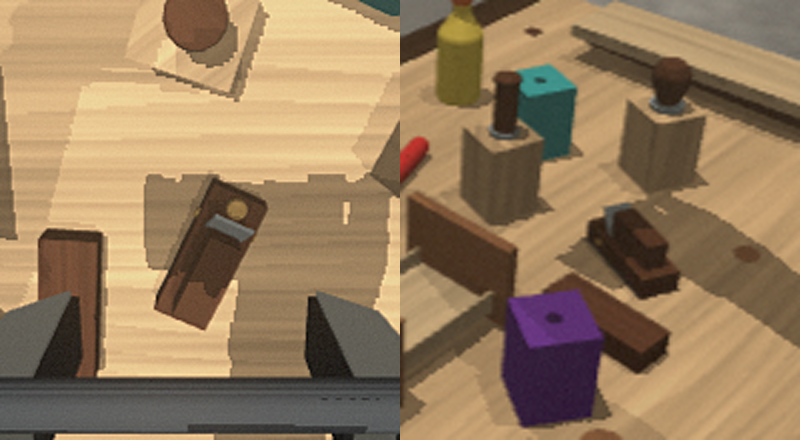

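The rod is seated in its stand, collar down. The plane's body shows at wrist pixel (265,207), with the iron end away from the robot. I'll fit its pose by silhouette.

```bash
cat > fit.py <<'E'
from h import *
from scipy.optimize import minimize
bx=lambda a,b,c,d,e,f:np.array([(x,y,z) for x in(a,b) for y in(c,d) for z in(e,f)])
BODY=bx(-.055,.055,-.022,.022,0,.024); RIDGE=bx(-.041,.025,-.012,.012,.024,.052)
def render(cal,q,z0=0):
    f,cx,cy,T=cal; m=np.zeros((384,512),np.uint8); c,s=np.cos(q[2]),np.sin(q[2])
    for B in(BODY,RIDGE):
        W=np.c_[q[0]+c*B[:,0]-s*B[:,1],q[1]+s*B[:,0]+c*B[:,1],B[:,2]+z0]; p=(W-T[:3,3])@T[:3,:3]
        uv=np.c_[p[:,0]/p[:,2]*f+cx,p[:,1]/p[:,2]*f+cy]; cv2.fillConvexPoly(m,cv2.convexHull((uv*16).round().astype(np.int32)),1,shift=4)
    return m
def fit(views,q0,z0=0):
    def cost(q):
        t=0
        for cal,M in views:
            m=render(cal,q,z0); t+=1-(m&M).sum()/max((m|M).sum(),1)
        return t
    r=minimize(cost,q0,method='Nelder-Mead',options=dict(initial_simplex=np.array(q0)+np.array([[0,0,0],[.01,0,0],[0,.01,0],[0,0,.15]]),maxiter=200))
    return r.x,r.fun
E
python3 - <<'E'
from fit import *
s=observe(); cal=K('wrist'); get_image('wrist'); mw=silhouettes('plane','wrist')[0]['mask'].astype(np.uint8)
get_image('side'); ms=silhouettes('plane','side')[0]['mask'].astype(np.uint8); get_image('top'); mt=silhouettes('plane','top')[0]['mask'].astype(np.uint8)
for v in([(cal,mw)],[(K('side'),ms)],[(K('top'),mt)]):
    q,c=fit(v,(.463,-.23,-.44)); print(q,np.degrees(q[2]),c)
q,_=fit([(cal,mw)],(.463,-.23,-.44))
g=q[:2]-.008*np.array([np.cos(q[2]),np.sin(q[2])]); print(g)
go((*g,.2),np.degrees(q[2])+90)
E
```

```text
[ 0.45949525 -0.22952278 -0.43119159] -24.705458220017118 0.036940460669274255
[ 0.463 -0.23  -0.44 ] -25.21014298575622 1.0
[ 0.4557546  -0.22893573 -0.42796344] -24.520498962234896 0.05182926829268297
[ 0.4522275  -0.22617915]
now [ 0.54   -0.2166  0.2992] yaw -90.0 j7 -1.34 -> shift [-0.0877  0.0096  0.0992] turn [0.    0.    0.431] t 14.03
```

>>> jog_arm:
  motion:
    - [[-0.03, 0.003, 0.03, 0, 0, 0.1, -0.4], [-0.06, 0.006, 0.06, 0, 0, 0.2, -0.4], [-0.088, 0.0095, 0.1, 0, 0, 0.3, -0.4], [-0.088, 0.0095, 0.14, 0, 0, 0.43, -0.4], [-0.088, 0.0095, 0.18, 0, 0, 0.43, -0.4], [-0.088, 0.0095, 0.21, 0, 0, 0.43, -0.4], [-0.088, 0.0095, 0.24, 0, 0, 0.43, -0.4], [-0.088, 0.0095, 0.26, 0, 0, 0.43, -0.4], [-0.088, 0.0095, 0.269, 0, 0, 0.43, -0.4], [-0.088, 0.0095, 0.269, 0, 0, 0.43, -0.4]]

```text
clock: 14.87
position: [0.4508, -0.2257, 0.0287]
ee_rot: [-3.069, 0.67, 0.005]
force: [-0.2, 0.6, -0.3]
width: 0.699
gripper_force: 0.0
```

Run:
```python
from h import *
go((.4522,-.2262,.029),65.3); print(observe()['force'])
```

```text
now [ 0.4508 -0.2257  0.0287] yaw -114.6 j7 -1.71 -> shift [ 0.0015 -0.0001 -0.0003] turn [0.    0.003 0.001] t 14.87
[-0.15799189  0.55339604 -0.30070998]
```

>>> jog_arm:
  motion:
    - [[0.001, 0, 0, 0, 0, 0, 1], [0.001, 0, 0, 0, 0, 0, 1], [0.001, 0, 0, 0, 0, 0, 1], [0.001, 0, 0, 0, 0, 0, 1], [0.001, 0, 0, 0, 0, 0, 1], [0.001, 0, 0, 0, 0, 0, 1], [0.001, 0, 0, 0, 0, 0, 1], [0.001, 0, 0, 0, 0, 0, 1], [0.001, 0, 0, 0, 0, 0, 1], [0.001, 0, 0, 0, 0, 0, 1]]
  force: 35

```text
clock: 15.7
position: [0.453, -0.2265, 0.0306]
ee_rot: [3.069, -0.671, 0.001]
force: [-0.6, 1.5, 6.0]
width: 0.258
gripper_force: 35.0
```

Run:
```python
from h import *
go((.4522,-.2262,.029),65.3); s=observe(); print(s['force'],s['width'],s['gripper_force'])
```

```text
now [ 0.453  -0.2265  0.0306] yaw -114.6 j7 -1.71 -> shift [-0.0009  0.0001  0.0016] turn [-0.    -0.     0.001] t 15.7
[-0.63113715  1.49472007  5.98968274] 0.25811437739630316 34.99950706958771
```

>>> jog_arm:
  motion:
    - [[0, 0, -0.01, 0, 0, 0, 1], [0, 0, -0.03, 0, 0, 0, 1], [0, 0, -0.06, 0, 0, 0, 1], [0, 0, -0.09, 0, 0, 0, 1], [0, 0, -0.12, 0, 0, 0, 1], [0, 0, -0.15, 0, 0, 0, 1], [0, 0, -0.17, 0, 0, 0, 1], [0, 0, -0.17, 0, 0, 0, 1]]

```text
clock: 16.37
position: [0.4545, -0.2273, 0.2047]
ee_rot: [3.068, -0.671, 0.01]
force: [0.5, -0.5, -4.4]
width: 0.256
gripper_force: 35.0
```

Run:
```python
from h import *
go((.548,-.12,.20),0.5); s=observe(); print(s['force'],s['width'],s['gripper_force'])
```

```text
now [ 0.4545 -0.2273  0.2047] yaw -114.7 j7 -1.67 -> shift [ 0.0402 -0.1365  0.005 ] turn [-0.004 -0.006  1.132] t 16.37
[ 0.54684322 -0.53282787 -4.43504022] 0.2558590950431336 34.99396741390228
```

>>> jog_arm:
  motion:
    - [[0.004, -0.013, 0, 0, 0, -0.12, 1], [0.008, -0.026, 0, 0, 0, -0.24, 1], [0.012, -0.04, 0, 0, 0, -0.36, 1], [0.016, -0.053, 0, 0, 0, -0.48, 1], [0.02, -0.066, 0, 0, 0, -0.6, 1], [0.024, -0.08, 0, 0, 0, -0.72, 1], [0.028, -0.095, 0, 0, 0, -0.84, 1], [0.032, -0.11, 0, 0, 0, -0.96, 1], [0.036, -0.125, 0, 0, 0, -1.08, 1], [0.04, -0.1365, 0, 0, 0, -1.2, 1]]

```text
clock: 17.2
position: [0.5455, -0.1177, 0.1988]
ee_rot: [-2.906, -1.189, 0.003]
force: [1.0, -0.1, -4.0]
width: 0.258
gripper_force: 35.0
```

>>> jog_arm:
  motion:
    - [[0, 0, 0, 0, 0, -0.12, 1], [0, 0, 0, 0, 0, -0.24, 1], [0, 0, 0, 0, 0, -0.36, 1], [0, 0, 0, 0, 0, -0.48, 1], [0, 0, 0, 0, 0, -0.6, 1], [0, 0, 0, 0, 0, -0.72, 1], [0, 0, 0, 0, 0, -0.8, 1], [0, 0, 0, 0, 0, -0.8, 1], [0, 0, 0, 0, 0, -0.8, 1]]

```text
clock: 17.95
position: [0.5452, -0.1192, 0.1991]
ee_rot: [-2.225, -2.216, 0.002]
force: [-0.1, -0.1, -4.0]
width: 0.26
gripper_force: 35.0
```

Run:
```python
from h import *
go((.548,.010,.20),0); s=observe(); print(s['force'],s['width'],s['gripper_force'],np.abs(s['dq']).max())
cal=K('wrist'); a=snap('wrist','w8'); np.save('T8.npy',cal[3])
print(proj('wrist',[(.548,.018,.026),(.548-.046,.018,.042),(.548+.046,.018,.042),(.548,-.0655,.096),(.483,-.0655,.096),(.613,-.0655,.096),(.548,-.0525,.096)]).round())
b=snap('side','s8');cv2.imwrite('pics/c8.png',np.hstack([cv2.resize(a[:,:,::-1],(500,375)),cv2.resize(b[100:325,200:380,::-1],(300,375))]))
```

```text
now [ 0.5452 -0.1192  0.1991] yaw -0.2 j7 -0.11 -> shift [ 0.1293  0.0023 -0.0008] turn [-0.002 -0.001 -0.004] t 17.95
[-0.08552032 -0.14976506 -4.00382291] 0.26016880109861157 34.99358296394348 0.02016007867995474
[[259.  36.]
 [209.  33.]
 [308.  33.]
 [259. 129.]
 [182. 130.]
 [337. 129.]
 [259. 114.]]
```

View pics/c8.png

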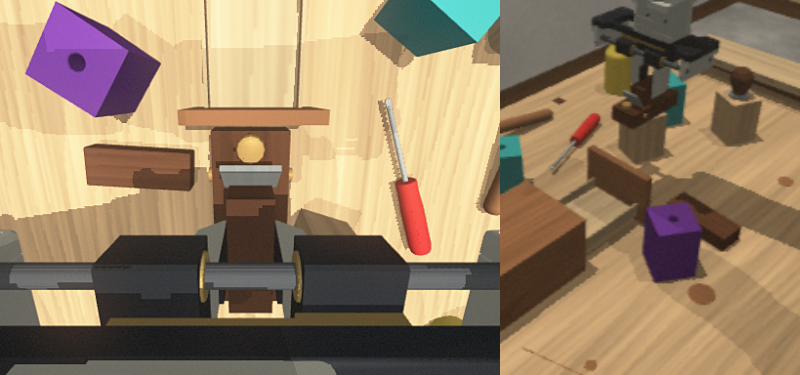

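The drawer front panel appears at columns 182–338 of the wrist view, exactly where I predicted, and the plane hangs level. I'll move over the drawer and lower.

>>> jog_arm:
  motion:
    - [[0.04, 0.002, 0, 0, 0, 0, 1], [0.08, 0.0025, 0, 0, 0, 0, 1], [0.115, 0.0025, 0, 0, 0, 0, 1], [0.1295, 0.0025, 0, 0, 0, 0, 1], [0.1295, 0.0025, 0.02, 0, 0, 0, 1], [0.1295, 0.0025, 0.045, 0, 0, 0, 1], [0.1295, 0.0025, 0.07, 0, 0, 0, 1], [0.1295, 0.0025, 0.095, 0, 0, 0, 1], [0.1295, 0.0025, 0.115, 0, 0, 0, 1], [0.1295, 0.0025, 0.128, 0, 0, 0, 1]]

```text
clock: 18.88
position: [0.5475, 0.0101, 0.07]
ee_rot: [-2.224, -2.217, 0.003]
force: [0.9, -0.6, -4.4]
width: 0.258
gripper_force: 35.0
```

>>> jog_arm:
  motion:
    - [[0, 0, 0.004, 0, 0, 0, 1], [0, 0, 0.008, 0, 0, 0, 1], [0, 0, 0.011, 0, 0, 0, 1], [0, 0, 0.012, 0, 0, 0, 1], [0, 0, 0.012, 0, 0, 0, 1]]

```text
clock: 19.3
position: [0.5492, 0.0104, 0.0609]
ee_rot: [2.223, 2.219, 0.001]
force: [-1.0, -0.8, -4.6]
width: 0.256
gripper_force: 35.0
```

Run:
```python
from h import *
go((.548,.010,.0566),0); s=observe(); print(s['force'],s['width'])
```

```text
now [0.5492 0.0104 0.0609] yaw -0.1 j7 -0.47 -> shift [-0.0004 -0.0012  0.0043] turn [ 0.001  0.    -0.002] t 19.3
[-1.02211313 -0.82983464 -4.63174134] 0.25557710002824846
```

>>> jog_arm:
  motion:
    - [[0, 0, 0.001, 0, 0, 0, 1], [0, 0, 0.002, 0, 0, 0, 1], [0, 0, 0.003, 0, 0, 0, 1], [0, 0, 0.003, 0, 0, 0, 1], [0, 0, 0.003, 0, 0, 0, 1]]

```text
clock: 19.72
position: [0.5487, 0.0103, 0.0573]
ee_rot: [2.223, 2.22, -0.0]
force: [-0.1, -0.5, -5.7]
width: 0.262
gripper_force: 35.0
```

>>> jog_arm:
  motion:
    - [[0, 0, 0.001, 0, 0, 0, 1], [0, 0, 0.002, 0, 0, 0, 1], [0, 0, 0.003, 0, 0, 0, 1], [0, 0, 0.003, 0, 0, 0, 1]]

```text
clock: 20.05
position: [0.5489, 0.0104, 0.0565]
ee_rot: [2.221, 2.219, -0.0]
force: [-9.6, -1.4, 25.8]
width: 0.258
gripper_force: 35.0
```

>>> jog_arm:
  motion:
    - [[0, 0, -0.002, 0, 0, 0, 1], [0, 0, -0.002, 0, 0, 0, 1], [0, 0, -0.002, 0, 0, 0, 1]]

```text
clock: 20.3
position: [0.549, 0.0103, 0.0566]
ee_rot: [2.222, 2.22, 0.001]
force: [-1.8, -0.3, 4.8]
width: 0.258
gripper_force: 35.0
```

Light contact with the floor. Releasing.

>>> jog_arm:
  motion:
    - [[0, 0, 0, 0, 0, 0, -0.3], [0, 0, 0, 0, 0, 0, -0.3], [0, 0, 0, 0, 0, 0, -0.3], [0, 0, 0, 0, 0, 0, -0.3], [0, 0, 0, 0, 0, 0, -0.3], [0, 0, 0, 0, 0, 0, -0.3], [0, 0, 0, 0, 0, 0, -0.3], [0, 0, 0, 0, 0, 0, -0.3], [0, 0, 0, 0, 0, 0, -0.3]]

```text
clock: 21.05
position: [0.5487, 0.0103, 0.0563]
ee_rot: [2.223, 2.22, -0.0]
force: [0.5, 0.7, -0.2]
width: 0.649
gripper_force: 0.0
```

>>> jog_arm:
  motion:
    - [[0, 0, -0.015, 0, 0, 0, -0.3], [0, 0, -0.04, 0, 0, 0, -0.3], [0, 0, -0.08, 0, 0, 0, -0.3], [0, 0, -0.12, 0, 0, 0, -0.3], [-0.03, 0, -0.14, 0, 0, 0, 0.5], [-0.07, 0, -0.14, 0, 0, 0, 1], [-0.11, 0, -0.14, 0, 0, 0, 1], [-0.15, 0, -0.14, 0, 0, 0, 1], [-0.15, 0, -0.14, 0, 0, 0, 1], [-0.15, 0, -0.14, 0, 0, 0, 1]]

```text
clock: 21.88
position: [0.548, -0.143, 0.196]
ee_rot: [2.229, 2.214, -0.002]
force: [0.4, 0.2, 0.2]
width: 0.267
gripper_force: 0.0
```

Run:
```python
from fit import *
go((.548,-.10,.055),0); cal=K('wrist'); a=snap('wrist','w9')
for d in silhouettes('plane','wrist')[:2]: print(d['pixel'],d['p'],d['mask'].sum(), fit([(cal,d['mask'].astype(np.uint8))],(.548,.018,np.pi/2),.026))
b=snap('side','s9')
for d in silhouettes('plane','side')[:2]: print(d['pixel'],d['p'],d['mask'].sum())
cv2.imwrite('pics/c9.png',np.hstack([cv2.resize(a[:,:,::-1],(500,375)),cv2.resize(b[150:300,200:320,::-1],(300,375))]))
```

```text
now [ 0.548 -0.143  0.196] yaw -0.4 j7 -0.08 -> shift [ 0.0431 -0.0002  0.1409] turn [-0.001  0.001 -0.007] t 21.88
[259.4, 37.6] 0.63 3605 (array([0.5489601 , 0.01547093, 1.58092556]), np.float64(0.02318603382433171))
[253.2, 221.6] 0.67 603
```

View pics/c9.png

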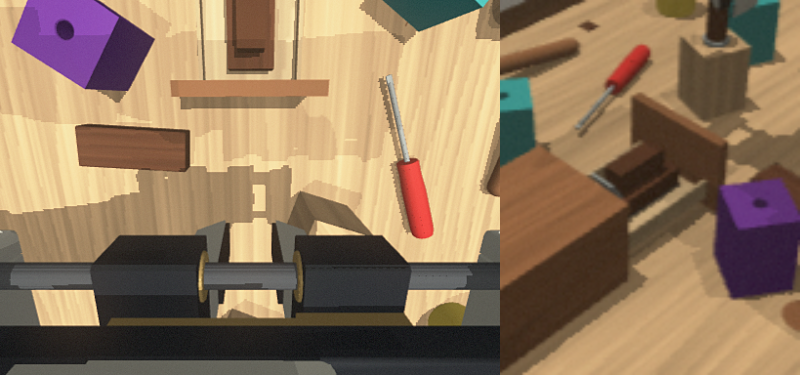

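The plane sits level on the drawer floor at (0.549, 0.0155), about 2 mm from the centre. The rod is in its stand. Next I'll lower the closed fingers in front of the drawer and push.

>>> jog_arm:
  motion:
    - [[0.02, 0, 0.03, 0, 0, 0, 1], [0.033, 0, 0.06, 0, 0, 0, 1], [0.033, 0, 0.09, 0, 0, 0, 1], [0.033, 0, 0.12, 0, 0, 0, 1], [0.033, 0, 0.143, 0, 0, 0, 1], [0.033, 0, 0.143, 0, 0, 0, 1], [0.033, 0, 0.143, 0, 0, 0, 1], [0.04, 0, 0.143, 0, 0, 0, 1], [0.047, 0, 0.143, 0, 0, 0, 1], [0.054, 0, 0.143, 0, 0, 0, 1]]

```text
clock: 22.92
position: [0.5498, -0.0845, 0.055]
ee_rot: [2.221, 2.219, 0.003]
force: [0.2, -0.7, -0.7]
width: 0.003
gripper_force: 0.0
```

>>> jog_arm:
  motion:
    - [[0.007, 0, 0, 0, 0, 0, 1], [0.014, 0, 0, 0, 0, 0, 1], [0.021, 0, 0, 0, 0, 0, 1], [0.028, 0, 0, 0, 0, 0, 1], [0.036, 0, 0, 0, 0, 0, 1], [0.044, 0, 0, 0, 0, 0, 1], [0.052, 0, 0, 0, 0, 0, 1], [0.06, 0, 0, 0, 0, 0, 1], [0.068, 0, 0, 0, 0, 0, 1], [0.075, 0, 0, 0, 0, 0, 1]]

```text
clock: 23.75
position: [0.549, -0.0098, 0.0534]
ee_rot: [2.222, 2.22, 0.001]
force: [3.2, -5.6, 2.5]
width: 0.007
gripper_force: 2.4
```

Run:
```python
from h import *
go((.548,.059,.053),0); s=observe(); print(s['force'],s['width'])
```

```text
now [ 0.549  -0.0098  0.0534] yaw -0.1 j7 -0.43 -> shift [ 0.0688 -0.0011  0.0004] turn [ 0.001  0.    -0.001] t 23.75
[ 3.19070814 -5.64174922  2.47501819] 0.007086098769062301
```

>>> jog_arm:
  motion:
    - [[0.008, 0, 0, 0, 0, 0, 1], [0.016, 0, 0, 0, 0, 0, 1], [0.024, 0, 0, 0, 0, 0, 1], [0.031, 0, 0, 0, 0, 0, 1], [0.038, 0, 0, 0, 0, 0, 1], [0.044, 0, 0, 0, 0, 0, 1], [0.05, 0, 0, 0, 0, 0, 1], [0.055, 0, 0, 0, 0, 0, 1], [0.059, 0, 0, 0, 0, 0, 1], [0.062, 0, 0, 0, 0, 0, 1]]

```text
clock: 24.58
position: [0.5491, 0.0503, 0.0533]
ee_rot: [2.223, 2.218, -0.002]
force: [3.3, -7.4, 3.8]
width: 0.005
gripper_force: 3.9
```

>>> jog_arm:
  motion:
    - [[0.002, 0, 0, 0, 0, 0, 1], [0.004, 0, 0, 0, 0, 0, 1], [0.005, 0, 0, 0, 0, 0, 1], [0.005, 0, 0, 0, 0, 0, 1]]

```text
clock: 24.92
position: [0.5489, 0.0569, 0.0532]
ee_rot: [2.222, 2.22, 0.0]
force: [1.6, -4.7, 1.0]
width: 0.009
gripper_force: 2.0
```

>>> jog_arm:
  motion:
    - [[0.0015, 0, 0, 0, 0, 0, 1], [0.003, 0, 0, 0, 0, 0, 1], [0.004, 0, 0, 0, 0, 0, 1], [0.004, 0, 0, 0, 0, 0, 1]]

```text
clock: 25.25
position: [0.5487, 0.0593, 0.0532]
ee_rot: [2.223, 2.218, -0.002]
force: [2.3, -8.3, 3.8]
width: 0.004
gripper_force: 4.0
```

>>> jog_arm:
  motion:
    - [[0.0015, 0, 0, 0, 0, 0, 1], [0.003, 0, 0, 0, 0, 0, 1], [0.003, 0, 0, 0, 0, 0, 1], [0.003, 0, 0, 0, 0, 0, 1]]

```text
clock: 25.58
position: [0.5487, 0.0593, 0.0532]
ee_rot: [2.224, 2.215, -0.007]
force: [1.6, -16.0, 6.9]
width: 0.006
gripper_force: 8.2
```

The fingers have stalled and the force is up to 16 N, so the drawer is against its end stop. I'll back off and check.

>>> jog_arm:
  motion:
    - [[-0.003, 0, 0, 0, 0, 0, 1], [-0.008, 0, 0, 0, 0, 0, 1], [-0.015, 0, 0, 0, 0, 0, 1], [-0.03, 0, 0, 0, 0, 0, 1], [-0.06, 0, -0.01, 0, 0, 0, 1], [-0.09, 0, -0.04, 0, 0, 0, 1], [-0.11, 0, -0.08, 0, 0, 0, 1], [-0.11, 0, -0.12, 0, 0, 0, 1], [-0.11, 0, -0.14, 0, 0, 0, 1], [-0.11, 0, -0.14, 0, 0, 0, 1]]

```text
clock: 26.42
position: [0.5509, -0.0458, 0.1983]
ee_rot: [2.219, 2.217, 0.009]
force: [0.8, -0.5, 0.5]
width: 0.005
gripper_force: 0.0
```

Run:
```python
from h import *
s=observe(); print(s['position'],s['force'],s['clock'])
a=snap('wrist','w10'); b=snap('side','s10'); 
print(proj('wrist',[(.483,.0645,.096),(.613,.0645,.096),(.613,.0825,.1)]))
cv2.imwrite('pics/c10.png',np.hstack([cv2.resize(a[:,:,::-1],(400,300)),cv2.resize(b[110:310,140:400,::-1],(400,308))[:300]]))
```

```text
[ 0.55093042 -0.04581161  0.19826777] [ 0.82431696 -0.50462321  0.52284821] 26.4167
[[171.08863536  55.32114534]
 [339.79867689  55.387752  ]
 [343.16822277  28.252691  ]]
```

View pics/c10.png

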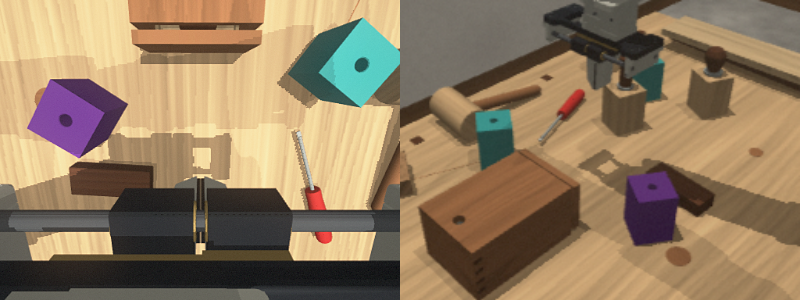

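The wrist view shows the drawer front's top edge at row ~56, and 55 is predicted for shut. It has held since I let go. The side view shows the case shut, the rod upright in its stand, and the bystanders in place, so I'm handing in.

```bash
python3 -c "
from cell import sign_off; print(sign_off())"
```

```text
the job is handed in; nothing more can be done
None
```

I handed the job in at about 26.5 s of the 72 s. The drawer sprang out and is shut again with the block plane sole-down inside, the rod is back upright in its own stand, and the bystanders looked unmoved in the last picture. `sign_off` returned no verdict.

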